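# Fetch the hemmed-in run capacitor

## Robot

A 7-joint arm with a two-finger parallel gripper is mounted at the origin on a cart in front of the work surface, level with it; the furniture and walls round the work are solid. World frame = base frame: x ahead of the robot, y to its left, z up, the work surface at z = 0. Lengths are in m, angles in degrees, forces in N, time in s.
With the tool pointing down it reaches from about 0.4 to 0.925 m from the base axis. Payload 4.1 kg.
Tool frame: the origin (TCP) lies at the very end of the fingers, on their centre line; the grasp point (between the pads) lies 19 mm behind it; z points along the fingers, y is the line along which they close (so a half turn about z gives the same grasp; the last joint's range is limited). The gripper opens to 85 mm and grips with 20 to 120 N. Pads are 22 mm wide; open, the fingers measure 114 mm over their backs; the gripper's body (76 mm by 85 mm) begins 54 mm behind the grasp point. The pads swing forward as they close: fully open they stand 13 mm farther back than shut.
Start: joints at [-69.729, 22.827, 2.584, 88.041, -1.071, 69.15, -2.905], TCP at [0.284, 0.585, 0.231] pointing down, gripper open.
Joint ranges: [-161.44, 161.44], [-28.35, 127.94], [-78.24, 83.42], [0, 140.83], [-78.03, 258.03], [13.02, 114.36], [-168.23, 168.23]. Speed limits (degrees/s): [147.25, 147.25, 180, 180, 180, 180, 180].

## Interface

Orientations are given as a 3x3 rotation matrix whose columns are the frame's x, y, z axes.
In Python, from workcell import read_state, imaging, ctrl gives the robot as it stands.
- The arm moves only by the shell command python3 -m inch 'ROWS' [FORCE]. ROWS is text: rows parted by semicolons, each of 5 numbers parted by spaces: the shift along the world's x, y, z in cm, then the turn about the world's z in degrees, then the opening, from -1 (shut) to 1 (fully open). A call has 1 to 5 rows; each row is the pose to reach, as a shift and turn from the pose commanded when the call began; what a row does not reach only later rows make up. A row lasts 1/12 s, in which the tool goes at most 41.7 mm and 7.16 degrees, less where a joint would pass 70% of its speed; a pose out of reach is approached as far as the arm can. A call with a gripper value outside its range is refused whole. The fingers move at their own pace and stop on an object; FORCE is the grip in N (left out, the last holds). Time passes only in rows, so rows that repeat a pose let the fingers close. It gives the time, the measured TCP pose, the force, the opening and the grip force at its end, in the units of the state.
- read_state(): the state, without advancing time (a new reading comes with each control period).
- imaging.camera(name): name is "scene" or "top" or "wrist"; returns a dict with "img" (420x560x3 uint8, red, green, blue), "mtx" (3x3 intrinsics, pixels), "position" and "attitude" of the camera in the world; the wrist camera has in their place "T_tool_cam" (4x4, takes a point from camera to tool coordinates, whose origin is the TCP and whose axes are the flange's). Camera axes: x right, y down, z forward; pixel columns grow to the right and rows downward; lengths in m; the calibration is good to about 2 mm. A picture is of the moment at which its call begins: read the wrist's pose just before it. There is no depth.
- ctrl.job_done(): hands the job in; it is judged then, once.
The state is a dict: "time": time; "joints": joint angles; "dq": joint speeds; "joint_efforts": joint torques, N m; "tool_pos": TCP position; "tool_rot": TCP orientation; "contact_force": force on the tool from outside, world axes, zero at the start; "ft_torque": the same for the moment, N m; "gripper_width": opening from 0.0 (shut) to 1.0 (fully open); "gripper_force": force on a finger pad.
Only numpy, scipy, OpenCV 4.12 (cv2) and the standard library are available. Lean on these libraries where they do the work, as an engineer would, in place of code of your own. Each camera call takes 0.05 s, during which the arm holds its last target. There are 200 camera calls.

## Task

The motor's white run capacitor lies hemmed in between the flux tin and the transformer in the grey tray. First clear both of these onto the green mat, then lay the capacitor flat inside the yellow outline on the black mat beside the motor, along the outline, either way round, and only then put the tin and the transformer back exactly where each stood in the tray, upright and the transformer turned as before. Do not disturb the two small relays.

Things in the scene. Friction and masses are not known exactly. Their poses are not given: they have to be found in the camera images.
- run_capacitor: White oval motor capacitor lying on its side, 52 x 83 x 34 mm (own x, y, z), about 0.12 kg. Origin: centre of its underside, z up; y is its long axis. The can runs from y = -30 to +42 mm, two thin terminals to -41 mm: too long to grip by its ends, grip it across x (52 mm). Starts in the middle of the tray, its y along the tray's x.
- flux_tin: Round flat yellow tin with a red top, 53 mm diameter, 20 mm high, about 0.06 kg. Origin: centre of its underside, z up. Starts in the tray beside the capacitor, only 4 to 7 mm from it; grip it across the row (along the tray's x), where there is finger room.
- transformer: Small transformer, blue-grey core with a cream winding, 44 x 44 x 36 mm, about 0.19 kg. Origin: centre of its underside, z up. The core is 30 mm in x, 44 mm in y and full height; the winding reaches x = +-22 mm from 6 to 30 mm height. Starts in the tray on the capacitor's other side, 7 to 12 mm from it, its y along the tray's x; grip it along its own y (44 mm).
- spares_tray: Fixed shallow grey tray, 170 x 240 mm (x, y), rim 4 mm thick and 10 mm high, floor 3 mm above the bench. Origin: centre of its underside, on the bench. Three white-outlined stalls in a row along its y, at y = -58, 0 and +58 mm: the capacitor starts in the middle one, the tin and the transformer in the outer two (either way round).
- parking_mat: Fixed plain green mat, 220 x 140 mm (x, y), 3 mm thick, empty: the side area. Origin: centre of its underside, on the bench.
- job_mat: Fixed black rubber mat, 275 x 130 mm (x, y), 3 mm thick. Origin: on the bench under the centre of the yellow outline, which is 94 mm along x by 62 mm along y; the mat reaches from x = -95 to +180 mm. A cream round motor, 90 mm wide and 45 mm high with a hub and an upright shaft up to 86 mm, is fixed on it at x = +128 mm.
- beige_relay: Small beige block, 16 x 30 x 20 mm, origin at the centre of its underside. Bystander: stands in the tray at y = +101 mm, next to the outer stall. Leave it alone.
- blue_relay: Small blue block, 16 x 30 x 20 mm, origin at the centre of its underside. Bystander: stands on the black mat at x = -78 mm, at the end away from the motor. Leave it alone.
There are look-alikes about, which are no part of the job. Leave any pink look-alike of the flux_tin alone. What is shaped like the run_capacitor but brown is not meant.

How it is judged (in metres and radians):
On the way, in this order (a step that is already met when the one before it is completed fails the run):
1. the tin and the transformer both stand upright, released, on the green mat (x of flux_tin in the frame of parking_mat between -0.095 and 0.095 m and y of flux_tin in the frame of parking_mat between -0.055 and 0.055 m and z of each of flux_tin, transformer in the frame of parking_mat below 0.01 m and angle between each of flux_tin, transformer's own z axis and vertical below 0.15 rad and contact force between each of flux_tin, transformer and the fingers below 0.1 N and linear speed of each of flux_tin, transformer below 0.02 m/s and x of transformer in the frame of parking_mat between -0.095 and 0.095 m and y of transformer in the frame of parking_mat between -0.055 and 0.055 m), for 0.2 s.
2. with both still there, the capacitor lies released in the yellow outline (all of step 1 and horizontal distance between run_capacitor and job_mat below 0.015 m and z of run_capacitor in the frame of job_mat below 0.01 m and angle between the y axis of run_capacitor and the x axis of job_mat, either way round below 0.2 rad and angle between run_capacitor's own z axis and vertical below 0.15 rad and contact force between run_capacitor and the fingers below 0.1 N and linear speed of run_capacitor below 0.02 m/s), for 0.2 s.
At the end, for the whole second after the job is handed in: Capacitor flat, within 15 mm of the yellow outline's centre and 0.2 rad of its long axis; tin and transformer upright within 15 mm of where each began, the transformer's y within 0.25 rad of the tray's x; all released and at rest (horizontal distance between run_capacitor and job_mat below 0.015 m and z of run_capacitor in the frame of job_mat below 0.01 m and angle between the y axis of run_capacitor and the x axis of job_mat, either way round below 0.2 rad and angle between each of run_capacitor, flux_tin, transformer's own z axis and vertical below 0.15 rad and contact force between each of run_capacitor, flux_tin, transformer and the fingers below 0.1 N and linear speed of each of run_capacitor, flux_tin, transformer below 0.02 m/s and distance of each of flux_tin, transformer from where it was at the start of the episode below 0.015 m and angle between the y axis of transformer and the x axis of spares_tray, either way round below 0.25 rad); the robot touches nothing.
It fails at once if a relay was shifted by more than 15 mm (distance of any of beige_relay, blue_relay from where it was at the start of the episode above 0.015 m).
It also fails if it takes over 128 s, if anything falls off the work surface, if the arm or the gripper's body presses on something with over 40 N, if the wrist force passes 120 N, or if a joint passes its speed limit or range.

## Working session

There is one attempt and no reset: what is moved stays moved. The work goes in short steps, Python scripts to look and compute and a shell command to move; the robot and the scene stay as the last step left them, time stands still between calls to the robot, and variables do not carry over. Pictures are saved under pics/ and viewed, at most 14 in all, crops included, and the job is handed in when it is done.

```bash
mkdir -p pics
cat > h.py <<'E'
import numpy as np,cv2
from workcell import read_state,imaging,ctrl
def shot(n,f=None):
    s=read_state(); c=imaging.camera(n)
    if n=="wrist":
        T=np.array(c["T_tool_cam"]);R=np.array(s["tool_rot"]);p=np.array(s["tool_pos"])
        c["R"]=R@T[:3,:3];c["p"]=R@T[:3,3]+p
    else: c["R"]=np.array(c["attitude"]);c["p"]=np.array(c["position"])
    if f: cv2.imwrite("pics/"+f,c["img"][:,:,::-1])
    return c
def ray(c,u,v,z):
    d=c["R"]@np.linalg.inv(np.array(c["mtx"]))@np.array([u,v,1.]); return c["p"]+d*(z-c["p"][2])/d[2]
E
python3 - <<'E'
from h import *
for n in ("top","scene"):
    c=shot(n,n+"0.png"); print(n,c["p"],c["R"].tolist() if c["R"].shape==(3,3) else c["R"],c["mtx"])
    np.save(n+"0.npy",c,allow_pickle=True)
s=read_state();print(s)
E
```

```text
top [0.45996457 0.03328108 1.4000525 ] [[-0.01556193827074876, -0.995041212442863, 0.09823854445936604], [-0.9997130542190183, 0.013694635064516882, -0.01965365600929883], [0.018210856688787323, -0.09851620430511486, -0.994968804630564]] [[515.88364755   0.         281.43687423]
 [  0.         515.88364755 208.34717392]
 [  0.           0.           1.        ]]
scene [ 0.05396843 -0.49171509  0.87649886] [[0.6832270408170965, -0.5425972921233498, 0.4886604028123442], [-0.7302056222512319, -0.5070023888451018, 0.4579828893507397], [-0.0007482840406708426, -0.6697288677410949, -0.7426053351446017]] [[402.77383403   0.         275.3032472 ]
 [  0.         402.77383403 208.35632112]
 [  0.           0.           1.        ]]
{'time': 0.1, 'joints': array([-69.72777345,  22.86676311,   2.5797099 ,  88.10499707,
        -1.07023892,  69.14979633,  -2.90468935]), 'dq': array([-0.00402493, -0.09351412,  0.06705166, -0.06997783, -0.06128666,
        0.07235775,  0.03933348]), 'joint_efforts': array([ 3.64101383e-03, -4.76266408e+01,  1.37011494e+00, -2.54949689e+01,
        1.20172874e-02,  5.04344920e-03,  1.72906886e-05]), 'tool_pos': array([0.28411059, 0.58400914, 0.23039267]), 'tool_rot': array([[-8.99277097e-01,  4.37378914e-01, -6.22365734e-04],
       [ 4.37379337e-01,  8.99275714e-01, -1.58274908e-03],
       [-1.32582684e-04, -1.69553991e-03, -9.99998554e-01]]), 'contact_force': array([-0.29333027, -0.45767334, -0.60939733]), 'ft_torque': array([-0.00370549, -0.01572157,  0.03563564]), 'gripper_force': 0.0, 'gripper_width': 0.998809314651833}
```

View pics/top0.png

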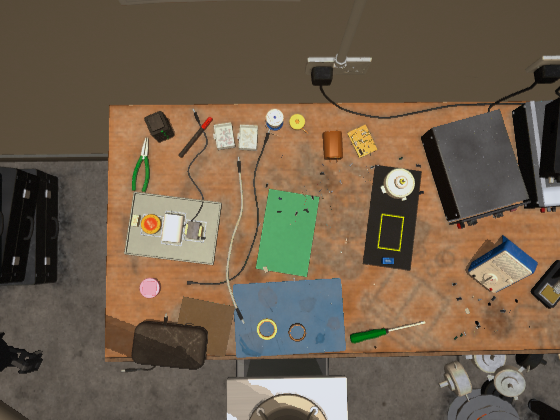

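View pics/scene0.png

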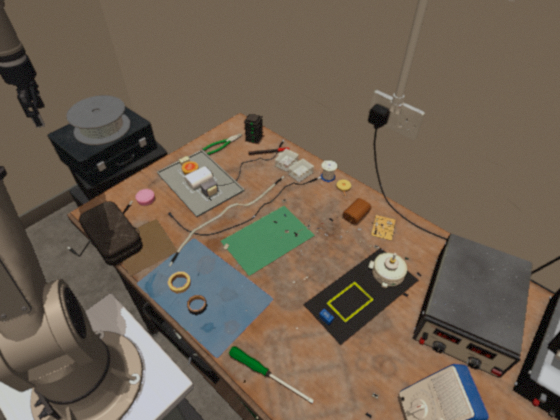

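The top view shows the tray at about (173,228), with tin (151,224), capacitor (172,228) and transformer (195,230). The green mat is at (288,232) and the yellow outline at (391,232), with the motor above it and the blue relay below at (388,261). The scene view agrees.

```bash
cat > m.py <<'E'
from h import *
c=np.load("top0.npy",allow_pickle=True).item();im=c["img"]
hsv=cv2.cvtColor(im,cv2.COLOR_RGB2HSV)
def rect(name,lo,hi,z,roi):
    m=cv2.inRange(hsv,np.array(lo),np.array(hi)); k=np.zeros_like(m);x0,y0,x1,y1=roi;k[y0:y1,x0:x1]=m[y0:y1,x0:x1]
    k=cv2.morphologyEx(k,cv2.MORPH_CLOSE,np.ones((3,3)))
    cs=cv2.findContours(k,0,2)[0];q=max(cs,key=cv2.contourArea)
    P=np.array([ray(c,u,v,z)[:2] for u,v in q[:,0,:].astype(float)],np.float32)
    r=cv2.minAreaRect(P);print(name,len(q),np.round(r[0],4),np.round(r[1],4),round(r[2],2));return r
rect("green",(55,80,60),(85,255,255),.003,(250,180,330,285))
rect("outline",(22,120,120),(38,255,255),.003,(370,205,412,258))
rect("black",(0,0,0),(180,255,60),.003,(355,160,430,275))
rect("blue",(100,120,60),(125,255,255),.02,(375,250,400,270))
rect("tray",(0,0,110),(180,60,255),.01,(118,188,226,270))
rect("tin",(0,150,120),(20,255,255),.023,(135,205,165,240))
rect("cap",(0,0,225),(180,40,255),.037,(158,205,186,250))
E
python3 m.py
python3 - <<'E'
from h import *
im=cv2.imread("pics/top0.png")[185:272,115:230];cv2.imwrite("pics/tz.png",cv2.resize(im,None,fx=6,fy=6,interpolation=cv2.INTER_CUBIC))
E
```

```text
green 97 [ 0.5333 -0.0093] [0.139  0.2187] 79.85
outline 30 [ 0.5292 -0.2897] [0.0624 0.095 ] 81.05
black 123 [ 0.5708 -0.2999] [0.1415 0.2743] 81.97
blue 7 [ 0.4536 -0.2752] [0.0298 0.016 ] 89.1
tray 82 [0.549  0.2988] [0.2395 0.1687] 82.29
tin 33 [0.5596 0.356 ] [0.0495 0.0502] 44.97
cap 31 [0.5477 0.3002] [0.0448 0.0693] 83.12
```

View pics/tz.png

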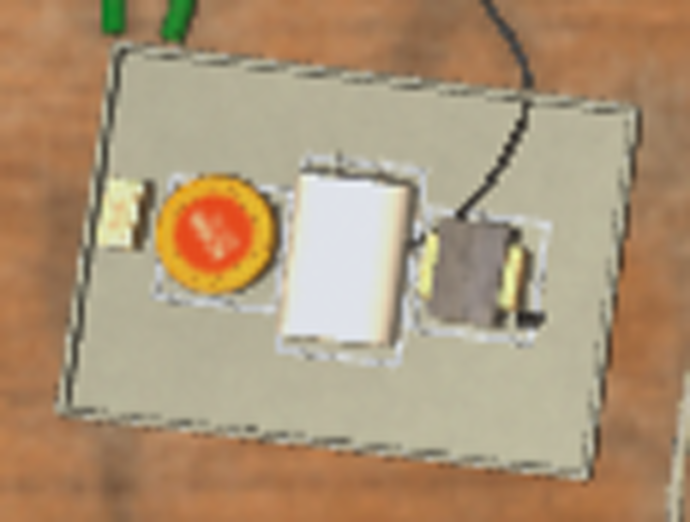

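```bash
python3 -m inch '2.7 -2.8 .5 -7 1;5.4 -5.6 1 -14 1;8 -8.5 1.5 -21 1;10.7 -11.3 2 -28 1;13.3 -14.2 2.5 -35 1' 30
python3 -m inch '2.7 -2.8 .5 -7 1;5.4 -5.6 1 -14 1;8 -8.5 1.5 -21 1;10.7 -11.3 2 -28 1;13.3 -14.2 2.5 -35 1'
python3 -m inch '0 0 0 -2 1;0 0 0 -2 1;0 0 0 -2 1;0 0 0 -2 1'
python3 - <<'E'
from h import *
c=shot("wrist","w0.png");np.save("w0.npy",c,allow_pickle=True);print(c["p"],c["R"],c["mtx"]);print(read_state()["joints"])
E
```

```text
time: 0.52
tool_pos: [0.4182, 0.4409, 0.2562]
tool_rot: [[-0.481, 0.877, -0.0], [0.877, 0.481, -0.0], [-0.0, -0.0, -1.0]]
contact_force: [0.8, 0.1, 0.0]
gripper_width: 1.002
gripper_force: 0.0
time: 0.93
tool_pos: [0.5511, 0.2991, 0.2813]
tool_rot: [[0.109, 0.994, -0.0], [0.994, -0.109, -0.0], [-0.0, -0.0, -1.0]]
contact_force: [0.0, 0.2, -0.5]
gripper_width: 1.002
gripper_force: 0.0
time: 1.27
tool_pos: [0.5491, 0.3021, 0.2807]
tool_rot: [[0.135, 0.991, -0.001], [0.991, -0.135, 0.0], [0.0, -0.002, -1.0]]
contact_force: [-0.6, 1.1, 0.4]
gripper_width: 1.001
gripper_force: 0.0
[0.55894585 0.3712892  0.42324311] [[ 0.99067456 -0.13026919 -0.03992303]
 [-0.1362346  -0.95141324 -0.27613941]
 [-0.00201084  0.27900319 -0.96028807]] [[315.65166591   0.         277.80551876]
 [  0.         315.65166591 212.83010793]
 [  0.           0.           1.        ]]
[-50.56453358  19.96293397  23.7928302   88.02758346  -8.29560784
  73.81034762 -33.44400245]
```

View pics/w0.png

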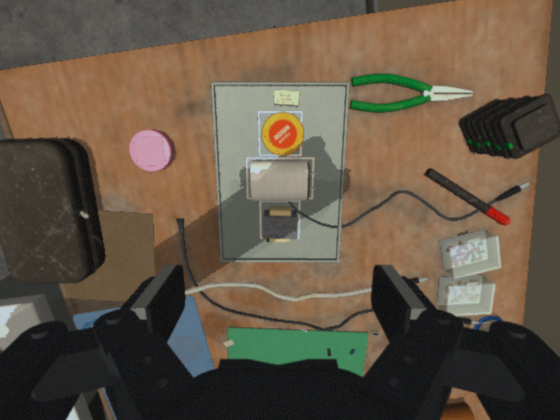

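The wrist view shows the tray upright in the image: tin at (283,133), capacitor at (279,180), transformer at (280,222). The relay is at (287,97) and the pink look-alike is outside at (151,150).

Run:
```python
from h import *
c=np.load("w0.npy",allow_pickle=True).item();im=c["img"];hsv=cv2.cvtColor(im,cv2.COLOR_RGB2HSV)
T=np.array([.549,.2988]);a=np.radians(-7.7);ex=np.array([np.cos(a),np.sin(a)]);ey=np.array([-ex[1],ex[0]])
def f(n,lo,hi,z,roi,cc=c,h=hsv):
    m=cv2.inRange(h,np.array(lo),np.array(hi));k=np.zeros_like(m);x0,y0,x1,y1=roi;k[y0:y1,x0:x1]=m[y0:y1,x0:x1]
    k=cv2.morphologyEx(k,cv2.MORPH_OPEN,np.ones((3,3)))
    q=max(cv2.findContours(k,0,2)[0],key=cv2.contourArea)
    P=np.array([ray(cc,u,v,z)[:2] for u,v in q[:,0].astype(float)],np.float32);r=cv2.minAreaRect(P)
    d=np.array(r[0])-T;print(n,np.round(r[0],4),np.round(r[1],4),round(r[2],1),"tray",np.round([d@ex,d@ey],4))
f("tin",(0,140,90),(28,255,255),.023,(255,108,310,158))
f("xf core",(90,20,20),(130,160,95),.039,(258,200,305,245))
for z in(.003,): 
  for n,u,v in(("tl",215,84),("tr",346,84),("br",338,261),("bl",220,262)):
    p=ray(c,u,v,.01);print(n,np.round(p,4))
for n,u,v in(("core tl",263,209),("core tr",298,209),("bl",264,239),("br",297,239)): print(n,np.round(ray(c,u,v,.039),4))
big=cv2.resize(im[75:270,200:360],None,fx=3.6,fy=3.05,interpolation=cv2.INTER_CUBIC)
cv2.imwrite("pics/wz.png",cv2.resize(im[100:270,225:335],None,fx=3.5,fy=3.5,interpolation=cv2.INTER_CUBIC)[:,:,::-1])
c2=np.load("top0.npy",allow_pickle=True).item()
print("top core",ray(c2,193.3,230.3,.039))
```

```text
tin [0.5618 0.3557] [0.049  0.0506] 82.2 tray [0.0051 0.0581]Traceback (most recent call last):
  File "<stdin>", line 11, in <module>
  File "<stdin>", line 7, in f
ValueError: max() iterable argument is empty
```

Run:
```python
from h import *
c=np.load("w0.npy",allow_pickle=True).item();im=c["img"]
for n,u,v in(("tl",215,84),("tr",346,84),("br",338,261),("bl",220,262)): print(n,np.round(ray(c,u,v,.01),4))
cv2.imwrite("pics/wz.png",cv2.resize(im[100:270,225:335],None,fx=3.5,fy=3.5,interpolation=cv2.INTER_CUBIC)[:,:,::-1])
c2=np.load("top0.npy",allow_pickle=True).item()
print("top core",ray(c2,193.3,230.3,.039))
```

```text
tl [0.4882 0.4249 0.01  ]
tr [0.6463 0.4031 0.01  ]
br [0.6171 0.17   0.01  ]
bl [0.45   0.1912 0.01  ]
top core [0.53947954 0.23932062 0.039     ]
```

View pics/wz.png

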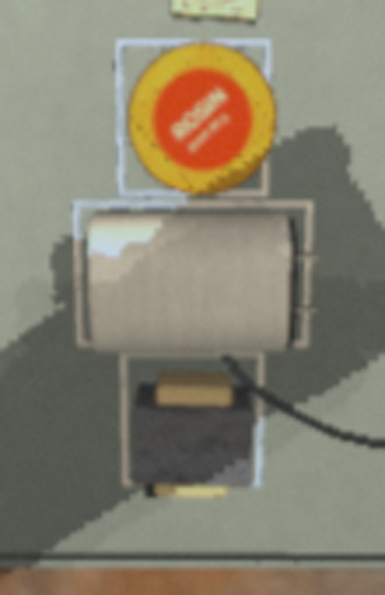

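Run:
```python
from h import *
c=np.load("w0.npy",allow_pickle=True).item()
q=lambda u,v,z:np.round(ray(c,225+(u+.5)/3.5-.5,100+(v+.5)/3.5-.5,z),4)
print("core",q(193,444,.039),q(133,444,.039),q(253,444,.039),q(193,405,.039),q(193,483,.039))
print("stall tin",q(118,40,.003),q(270,190,.003),"stall xf",q(122,352,.003),q(262,487,.003), "cap",q(90,280,.025),q(291,280,.025),q(190,212,.03),q(190,350,.01))
```

```text
core [0.543  0.2423 0.039 ] [0.5212 0.2453 0.039 ] [0.5648 0.2394 0.039 ] [0.545  0.2571 0.039 ] [0.5409 0.2272 0.039 ]
stall tin [0.5353 0.3869 0.003 ] [0.5837 0.3261 0.003 ] stall xf [0.5191 0.2717 0.003 ] [0.5668 0.2082 0.003 ] cap [0.5137 0.3052 0.025 ] [0.5863 0.2952 0.025 ] [0.5532 0.3252 0.03  ] [0.5458 0.2706 0.01  ]
```

```bash
python3 -m inch '.3 1.8 -2 0 1;.7 3.7 -6 0 1;1.1 5.5 -10 0 1;1.1 5.5 -14 0 1;1.1 5.5 -18 0 1' 
python3 -m inch '0 0 -2.5 0 1;0 0 -5 0 1;0 0 -7 0 1;0 0 -8.5 0 1;0 0 -8.5 0 1'
python3 - <<'E'
from h import *
c=shot("wrist","w1.png")
E
```

```text
time: 1.73
tool_pos: [0.5598, 0.3595, 0.101]
tool_rot: [[0.132, 0.991, 0.0], [0.991, -0.132, 0.002], [0.002, -0.0, -1.0]]
contact_force: [0.9, 0.0, -0.1]
gripper_width: 1.003
gripper_force: 0.0
time: 2.15
tool_pos: [0.5574, 0.3556, 0.0136]
tool_rot: [[0.135, 0.991, -0.007], [0.991, -0.135, -0.004], [-0.004, -0.006, -1.0]]
contact_force: [-0.5, 0.2, -0.4]
gripper_width: 1.001
gripper_force: 0.0
```

View pics/w1.png

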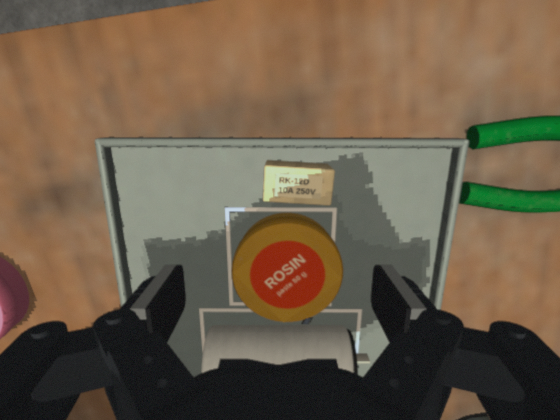

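The fingers straddle the tin, whose centre is at about (288,270), with its gap to the capacitor still open. I'll check the centring numerically.

Run:
```python
from h import *
c=shot("wrist");hsv=cv2.cvtColor(c["img"],cv2.COLOR_RGB2HSV)
m=cv2.inRange(hsv,np.array((0,140,70)),np.array((28,255,255)));k=m*0;k[205:330,225:350]=m[205:330,225:350]
q=max(cv2.findContours(k,0,2)[0],key=cv2.contourArea);print(cv2.boundingRect(q))
P=np.array([ray(c,u,v,.023)[:2] for u,v in q[:,0].astype(float)],np.float32);print(cv2.minEnclosingCircle(P),cv2.minAreaRect(P),read_state()["tool_pos"])
```

```text
(230, 213, 109, 107)
((0.5623512864112854, 0.35872435569763184), 0.027614247053861618) ((0.5618674159049988, 0.35814645886421204), (0.051917947828769684, 0.05322515591979027), 32.54030990600586) [0.56036224 0.35653536 0.01744568]
```

```bash
python3 -m inch '.1 .1 -.6 0 1;.1 .1 -1.2 0 1;.1 .1 -1.2 0 1;.1 .1 -1.2 0 0;.1 .1 -1.2 0 0' 
python3 -m inch '0 0 0 0 -1;0 0 0 0 -1;0 0 0 0 -1;0 0 0 0 -1;0 0 0 0 -1' 35
```

```text
time: 2.67
tool_pos: [0.5626, 0.3567, 0.0062]
tool_rot: [[0.138, 0.99, 0.001], [0.99, -0.138, 0.0], [0.0, 0.001, -1.0]]
contact_force: [0.2, 0.2, -0.2]
gripper_width: 0.746
gripper_force: 0.0
time: 3.08
tool_pos: [0.5629, 0.3568, 0.0066]
tool_rot: [[0.138, 0.99, 0.001], [0.99, -0.138, 0.001], [0.001, 0.001, -1.0]]
contact_force: [0.3, -0.4, 4.3]
gripper_width: 0.599
gripper_force: 37.0
```

```bash
python3 -m inch '0 0 2 0 -1;0 0 5 0 -1;0 0 9 0 -1;.3 -3 11 0 -1;.6 -6.6 11 0 -1' 
python3 -m inch '.3 -3.8 0 0 -1;.6 -7.6 0 0 -1;.9 -11.4 0 0 -1;1.2 -15.2 0 0 -1;1.5 -19 0 0 -1'
python3 -m inch '.3 -3.8 0 0 -1;.6 -7.4 0 0 -1;.7 -10 -3 0 -1;.7 -10 -6 0 -1;.7 -10 -8 0 -1' 
python3 -m inch '0 0 -1.5 0 -1;0 0 -2.4 0 -1;0 0 -2.8 0 -1;0 0 -2.8 0 -1'
```

```text
time: 3.5
tool_pos: [0.5708, 0.2959, 0.1209]
tool_rot: [[0.131, 0.991, 0.009], [0.991, -0.131, 0.007], [0.009, 0.007, -1.0]]
contact_force: [0.5, -0.6, -0.7]
gripper_width: 0.603
gripper_force: 36.9
time: 3.92
tool_pos: [0.5826, 0.0987, 0.1152]
tool_rot: [[0.138, 0.99, -0.001], [0.99, -0.138, -0.0], [-0.0, -0.001, -1.0]]
contact_force: [0.5, 1.2, -1.3]
gripper_width: 0.6
gripper_force: 36.9
time: 4.33
tool_pos: [0.5885, -0.0027, 0.0334]
tool_rot: [[0.143, 0.99, -0.003], [0.99, -0.143, -0.001], [-0.002, -0.003, -1.0]]
contact_force: [-0.6, 1.0, -1.6]
gripper_width: 0.603
gripper_force: 36.9
time: 4.67
tool_pos: [0.5898, 0.0005, 0.0075]
tool_rot: [[0.138, 0.99, -0.002], [0.99, -0.138, -0.0], [-0.0, -0.001, -1.0]]
contact_force: [0.7, -0.4, -1.2]
gripper_width: 0.602
gripper_force: 36.8
```

```bash
python3 -m inch '0 0 -.1 0 -.2;0 0 -.1 0 .3;0 0 -.1 0 .5;0 0 -.1 0 .6;0 0 -.1 0 .6'
python3 -m inch '0 0 1.5 0 .6;0 0 5 0 .8;0 0 9 0 1;-.5 2.5 11 0 1;-1.2 6.2 11 0 1'
python3 -m inch '-.7 3.7 0 0 1;-1.4 7.3 0 0 1;-2.1 11 0 0 1;-2.8 14.6 0 0 1;-3.5 17.9 -2 0 1'
python3 -m inch '0 0 -2.5 0 1;0 0 -4 0 1;0 0 -5 0 1;0 0 -5 0 1;0 0 -5 0 1'
python3 - <<'E'
from h import *
c=shot("wrist","w2.png");print(read_state()["tool_pos"]);np.save("w2.npy",c,allow_pickle=True)
E
```

```text
time: 5.08
tool_pos: [0.5907, 0.0006, 0.0072]
tool_rot: [[0.138, 0.99, 0.001], [0.99, -0.138, 0.0], [0.0, 0.001, -1.0]]
contact_force: [-0.6, 0.0, 0.7]
gripper_width: 0.798
gripper_force: 0.0
time: 5.5
tool_pos: [0.5832, 0.0579, 0.123]
tool_rot: [[0.147, 0.989, 0.012], [0.989, -0.147, -0.001], [0.001, 0.012, -1.0]]
contact_force: [1.2, 0.1, 0.9]
gripper_width: 1.0
gripper_force: 0.0
time: 5.92
tool_pos: [0.5457, 0.2454, 0.1004]
tool_rot: [[0.137, 0.991, 0.008], [0.991, -0.137, 0.005], [0.006, 0.007, -1.0]]
contact_force: [1.1, 0.8, 0.1]
gripper_width: 1.0
gripper_force: 0.0
time: 6.33
tool_pos: [0.5437, 0.2408, 0.0469]
tool_rot: [[0.139, 0.99, 0.0], [0.99, -0.139, -0.0], [-0.0, 0.0, -1.0]]
contact_force: [0.0, -0.4, 0.5]
gripper_width: 1.001
gripper_force: 0.0
[0.54433615 0.2410425  0.04761055]
```

View pics/w2.png

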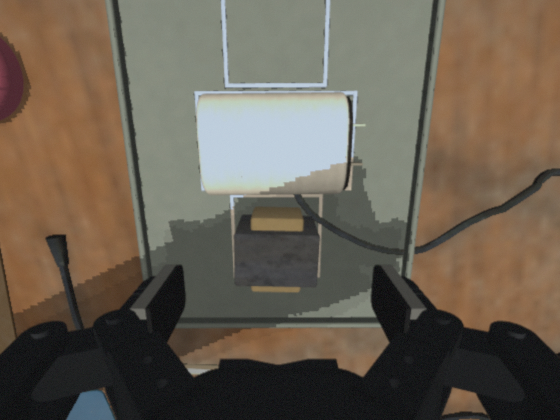

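Run:
```python
from h import *
c=np.load("w2.npy",allow_pickle=True).item()
for n,u,v,z in(("core",277,260,.039),("l",235,262,.039),("r",319,262,.039),("t",277,236,.039),("b",277,286,.039),("canL",197,144,.02),("canR",353,144,.02),("term",366,144,.02),("capT",277,93,.012),("capB",277,195,.025)):print(n,np.round(ray(c,u,v,z),4))
```

```text
core [0.5434 0.2415 0.039 ]
l [0.5216 0.2435 0.039 ]
r [0.5649 0.2373 0.039 ]
t [0.5453 0.2546 0.039 ]
b [0.5413 0.2266 0.039 ]
canL [0.5099 0.3045 0.02  ]
canR [0.591 0.293 0.02 ]
term [0.5978 0.292  0.02  ]
capT [0.5551 0.3241 0.012 ]
capB [0.5478 0.2725 0.025 ]
```

The transformer core top is centred at about (277,260), right below the tool. The capacitor's terminals point to +x (pixels 353–366).

```bash
python3 -m inch '0 0 -2 0 1;0 0 -3.5 0 1;0 0 -4 0 .6;0 0 -4 0 0;0 0 -4 0 -.5' 40
python3 -m inch '0 0 0 0 -1;0 0 0 0 -1;0 0 0 0 -1;0 0 0 0 -1;0 0 0 0 -1'
python3 -m inch '0 0 2 0 -1;0 0 5 0 -1;0 0 9 0 -1;-.6 -2.4 11 0 -1;-1.4 -5.6 11 0 -1'
```

```text
time: 6.8
tool_pos: [0.5443, 0.2415, 0.0078]
tool_rot: [[0.139, 0.99, 0.002], [0.99, -0.139, 0.001], [0.001, 0.001, -1.0]]
contact_force: [0.6, 0.3, -0.8]
gripper_width: 0.602
gripper_force: 0.0
time: 7.22
tool_pos: [0.5444, 0.2418, 0.0082]
tool_rot: [[0.138, 0.99, 0.002], [0.99, -0.138, 0.001], [0.001, 0.002, -1.0]]
contact_force: [-1.4, -1.0, 6.0]
gripper_width: 0.506
gripper_force: 43.0
time: 7.63
tool_pos: [0.5334, 0.1901, 0.1219]
tool_rot: [[0.132, 0.991, 0.011], [0.991, -0.132, 0.007], [0.008, 0.01, -1.0]]
contact_force: [0.6, -0.4, -2.7]
gripper_width: 0.511
gripper_force: 42.2
```

```bash
python3 -m inch '-1 -3.8 0 0 -1;-2 -7.6 0 0 -1;-3 -11.4 0 0 -1;-4 -15.2 0 0 -1;-5.1 -19 0 0 -1'
python3 -m inch '-.4 -1.5 -1 0 -1;-.4 -1.5 -4 0 -1;-.4 -1.5 -7 0 -1;-.4 -1.5 -9.5 0 -1;-.4 -1.5 -9.5 0 -1' 
python3 -m inch '0 0 -.8 0 -1;0 0 -1.3 0 -1;0 0 -1.5 0 -1;0 0 -1.5 0 -1;0 0 -1.5 0 -1'
```

```text
time: 8.05
tool_pos: [0.4774, -0.0061, 0.1167]
tool_rot: [[0.138, 0.99, 0.0], [0.99, -0.138, 0.0], [0.0, 0.0, -1.0]]
contact_force: [1.5, -0.3, -3.4]
gripper_width: 0.51
gripper_force: 42.1
time: 8.47
tool_pos: [0.4699, -0.0195, 0.0179]
tool_rot: [[0.138, 0.99, -0.009], [0.99, -0.138, -0.001], [-0.002, -0.009, -1.0]]
contact_force: [-1.3, 1.0, -1.7]
gripper_width: 0.509
gripper_force: 42.3
time: 8.88
tool_pos: [0.4755, -0.0194, 0.0082]
tool_rot: [[0.138, 0.99, 0.002], [0.99, -0.138, 0.001], [0.001, 0.002, -1.0]]
contact_force: [-1.4, -0.5, 5.0]
gripper_width: 0.512
gripper_force: 43.2
```

```bash
python3 -m inch '0 0 0 0 -.2;0 0 0 0 .2;0 0 0 0 .4;0 0 0 0 .5;0 0 0 0 .5'
python3 -m inch '0 0 1.5 0 .5;0 0 5 0 .5;0 0 9 0 1;0 0 12 0 1;.7 3 14 6 1'
python3 -m inch '.9 3.8 0 7 1;1.8 7.6 0 14 1;2.7 11.4 0 21 1;3.6 15.2 0 28 1;4.4 19 0 35 1'
python3 -m inch '.9 3.8 0 7 1;1.8 7.6 0 14 1;2.4 9.9 0 21 1;2.4 9.9 0 28 1;2.4 9.9 0 35 1'
python3 -m inch '0 0 -2 7 1;0 0 -4 14 1;0 0 -6 14 1;0 0 -7 14 1;0 0 -7 14 1'
python3 - <<'E'
from h import *
c=shot("wrist","w3.png");print(read_state()["tool_pos"],read_state()["joints"]);np.save("w3.npy",c,allow_pickle=True)
E
```

```text
time: 9.3
tool_pos: [0.4746, -0.0193, 0.0069]
tool_rot: [[0.138, 0.99, 0.001], [0.99, -0.138, 0.0], [0.0, 0.001, -1.0]]
contact_force: [0.1, 0.1, 0.8]
gripper_width: 0.75
gripper_force: 0.0
time: 9.72
tool_pos: [0.4817, 0.0046, 0.1499]
tool_rot: [[0.042, 0.999, 0.004], [0.999, -0.042, -0.002], [-0.002, 0.004, -1.0]]
contact_force: [1.4, 0.3, -0.4]
gripper_width: 1.002
gripper_force: 0.0
time: 10.13
tool_pos: [0.5256, 0.2025, 0.1468]
tool_rot: [[-0.551, 0.835, 0.001], [0.835, 0.551, 0.0], [0.0, 0.001, -1.0]]
contact_force: [0.3, 0.1, -1.1]
gripper_width: 1.001
gripper_force: 0.0
time: 10.55
tool_pos: [0.5488, 0.3023, 0.146]
tool_rot: [[-0.931, 0.364, -0.001], [0.364, 0.931, 0.0], [0.001, 0.0, -1.0]]
contact_force: [0.3, -0.1, -1.3]
gripper_width: 1.002
gripper_force: 0.0
time: 10.97
tool_pos: [0.5474, 0.2984, 0.0739]
tool_rot: [[-0.99, 0.139, -0.005], [0.139, 0.99, -0.003], [0.004, -0.004, -1.0]]
contact_force: [0.7, 0.1, 0.5]
gripper_width: 1.002
gripper_force: 0.0
[0.54856827 0.29898582 0.07561351] [-35.90581702  29.12122537   4.51118342 100.10626845  -2.81978754
  51.03254718  51.85090572]
```

View pics/w3.png

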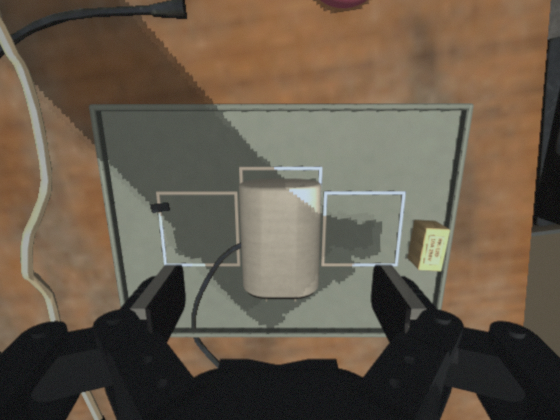

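Both neighbours are gone. The can spans columns 240–322 and rows 180–297, centred between the fingers, with the beige relay at (432,247) clear of them.

```bash
python3 - <<'E'
from h import *
c=np.load("w3.npy",allow_pickle=True).item()
for n,u,v,z in(("near",281,180,.037),("far",281,297,.03),("L",240,240,.025),("R",322,240,.025)):print(n,np.round(ray(c,u,v,z),4))
E
python3 -m inch '0 0 -2 0 1;0 0 -4 0 1;0 0 -6 0 1;0 0 -7 0 1;0 0 -7 0 .6' 40
```

```text
near [0.5095 0.3044 0.037 ]
far [0.5886 0.2935 0.03  ]
L [0.5468 0.2725 0.025 ]
R [0.5541 0.325  0.025 ]
time: 11.43
tool_pos: [0.5484, 0.2991, 0.0055]
tool_rot: [[-0.99, 0.138, -0.002], [0.138, 0.99, -0.001], [0.002, -0.002, -1.0]]
contact_force: [-0.6, 0.4, -1.1]
gripper_width: 0.887
gripper_force: 0.0
```

```bash
python3 -m inch '0 0 0 0 0;0 0 0 0 -.5;0 0 0 0 -1;0 0 0 0 -1;0 0 0 0 -1' 40
python3 -m inch '0 0 0 0 -1;0 0 2 0 -1;0 0 5 0 -1;0 0 9 0 -1;0 0 12 0 -1'
python3 - <<'E'
from h import *
c=shot("wrist","w4.png");s=read_state();print(s["tool_pos"],s["gripper_width"],s["gripper_force"])
E
```

```text
time: 11.85
tool_pos: [0.5509, 0.3004, 0.0087]
tool_rot: [[-0.99, 0.138, 0.003], [0.138, 0.99, 0.002], [-0.003, 0.003, -1.0]]
contact_force: [-0.8, -0.2, 6.4]
gripper_width: 0.587
gripper_force: 42.4
time: 12.27
tool_pos: [0.5495, 0.2995, 0.129]
tool_rot: [[-0.99, 0.138, 0.001], [0.138, 0.99, 0.001], [-0.001, 0.001, -1.0]]
contact_force: [1.3, 0.6, 0.1]
gripper_width: 0.59
gripper_force: 42.5
[0.55333278 0.30160187 0.1357185 ] 0.585506847864885 42.48303816653788
```

View pics/w4.png

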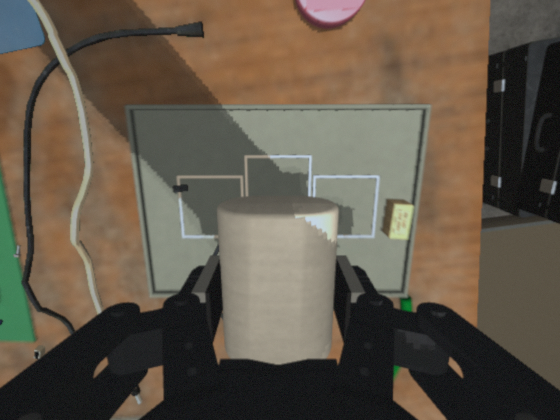

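```bash
python3 -m inch '-.2 -3 0 0 -1;-.3 -7 0 0 -1;-.5 -11 0 0 -1;-.7 -15 0 0 -1;-.9 -19 0 0 -1'
python3 -m inch '-.2 -4 0 0 -1;-.3 -8 0 0 -1;-.5 -12 0 0 -1;-.7 -16 0 0 -1;-.8 -20 0 0 -1'
python3 -m inch '-.2 -4 0 0 -1;-.4 -8 0 0 -1;-.6 -12 0 0 -1;-.8 -16 0 -1 -1;-.8 -18 0 -1 -1'
python3 -m inch '0 -1.8 0 0 -1;0 -1.8 0 0 -1;0 -1.8 0 0 -1'
python3 - <<'E'
from h import *
c=shot("wrist","w5.png");s=read_state();print(s["tool_pos"],s["joints"]);np.save("w5.npy",c,allow_pickle=True)
E
```

```text
time: 12.73
tool_pos: [0.5396, 0.1077, 0.1266]
tool_rot: [[-0.99, 0.138, -0.0], [0.138, 0.99, -0.0], [0.0, -0.0, -1.0]]
contact_force: [0.6, 0.3, -1.4]
gripper_width: 0.584
gripper_force: 42.5
time: 13.15
tool_pos: [0.5314, -0.0923, 0.1267]
tool_rot: [[-0.99, 0.138, -0.0], [0.138, 0.99, 0.0], [0.0, 0.0, -1.0]]
contact_force: [1.6, -0.2, -1.0]
gripper_width: 0.588
gripper_force: 42.5
time: 13.57
tool_pos: [0.5221, -0.2771, 0.1269]
tool_rot: [[-0.987, 0.162, -0.0], [0.162, 0.987, -0.004], [-0.0, -0.004, -1.0]]
contact_force: [-1.2, -1.1, -1.6]
gripper_width: 0.587
gripper_force: 42.5
time: 13.82
tool_pos: [0.5235, -0.2893, 0.1264]
tool_rot: [[-0.987, 0.158, -0.001], [0.158, 0.987, 0.0], [0.001, 0.0, -1.0]]
contact_force: [0.8, 0.6, -1.3]
gripper_width: 0.586
gripper_force: 42.5
[ 0.5240465  -0.28766711  0.12629704] [ 11.67974941  24.03565156  16.77651162 102.13394392  -8.30571863
  55.1013305  112.90653522]
```

View pics/w5.png

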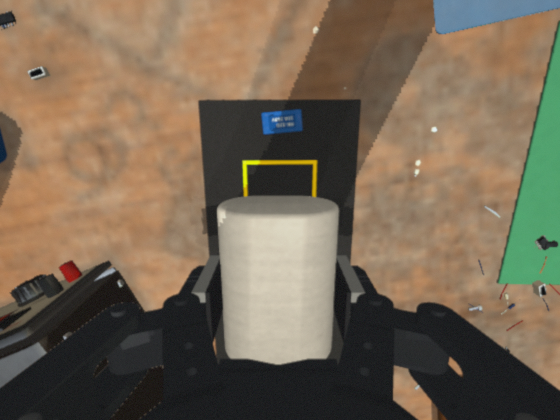

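The capacitor is held level above the outline, whose near edge runs from (243,161) to (317,161). The blue relay is at (282,121), clear of everything.

Run:
```python
from h import *
c=np.load("w5.npy",allow_pickle=True).item();hsv=cv2.cvtColor(c["img"],cv2.COLOR_RGB2HSV)
m=cv2.inRange(hsv,np.array((22,130,120)),np.array((38,255,255)));m[:150]=0;m[205:]=0;m[:,:230]=0;m[:,330:]=0
ys,xs=np.nonzero(m);print(xs.min(),xs.max(),ys.min())
A=ray(c,243,ys.min(),.003);B=ray(c,317,ys.min(),.003)
v=(B-A)[:2];print(A,B,np.linalg.norm(v),np.degrees(np.arctan2(v[1],v[0])))
n=np.array([v[1],-v[0]])/np.linalg.norm(v); n=n if n[0]>0 else -n
print("outline centre",(A+B)[:2]/2+.047*n,n)
```

```text
242 316 160
[ 0.47960915 -0.31282553  0.003     ] [ 0.48946667 -0.25171075  0.003     ] 0.06190466386013081 80.83738326774711
outline centre [ 0.53093821 -0.28975228] [ 0.98724037 -0.15923709]
```

```bash
python3 -m inch '0 -.1 -3 0 -1;0 -.1 -6.5 0 -1;0 -.1 -9.5 0 -1;0 -.1 -11 0 -1;0 -.1 -11 0 -1'
python3 -m inch '0 0 -.4 0 -1;0 0 -.8 0 -1;0 0 -.8 0 -1;0 0 -.8 0 -1'
```

```text
time: 14.28
tool_pos: [0.5217, -0.2852, 0.0126]
tool_rot: [[-0.988, 0.152, -0.008], [0.152, 0.988, 0.005], [0.008, 0.004, -1.0]]
contact_force: [-0.3, 0.9, -1.6]
gripper_width: 0.591
gripper_force: 42.5
time: 14.62
tool_pos: [0.5252, -0.2896, 0.0099]
tool_rot: [[-0.988, 0.155, 0.002], [0.155, 0.988, -0.001], [-0.002, -0.0, -1.0]]
contact_force: [0.6, -0.1, -1.1]
gripper_width: 0.587
gripper_force: 42.5
```

```bash
python3 -m inch '0 0 -.1 0 -1;0 0 -.2 0 -1;0 0 -.2 0 -1;0 0 -.2 0 -1'
python3 -m inch '0 0 -.2 0 -.3;0 0 -.2 0 .1;0 0 -.2 0 .4;0 0 -.2 0 .6;0 0 -.2 0 .6'
python3 -m inch '0 0 1 0 .6;0 0 4 0 .6;0 0 8 0 .8;0 0 11 0 1;0 0 14 0 1'
python3 - <<'E'
from h import *
c=shot("wrist","w6.png");s=read_state();print(s["tool_pos"]);np.save("w6.npy",c,allow_pickle=True)
t=shot("top","t6.png");np.save("t6.npy",t,allow_pickle=True)
E
```

```text
time: 14.95
tool_pos: [0.5253, -0.2898, 0.0087]
tool_rot: [[-0.988, 0.156, 0.002], [0.156, 0.988, -0.0], [-0.002, 0.0, -1.0]]
contact_force: [-2.3, 0.8, 6.8]
gripper_width: 0.586
gripper_force: 43.3
time: 15.37
tool_pos: [0.5246, -0.2897, 0.0051]
tool_rot: [[-0.988, 0.155, 0.001], [0.155, 0.988, -0.0], [-0.001, -0.0, -1.0]]
contact_force: [-0.5, 0.5, -0.3]
gripper_width: 0.797
gripper_force: 0.0
time: 15.78
tool_pos: [0.5244, -0.2897, 0.1471]
tool_rot: [[-0.988, 0.156, 0.001], [0.156, 0.988, -0.0], [-0.001, -0.0, -1.0]]
contact_force: [0.7, -0.4, -0.0]
gripper_width: 1.004
gripper_force: 0.0
[ 0.52795534 -0.29184362  0.15351482]
```

View pics/w6.png

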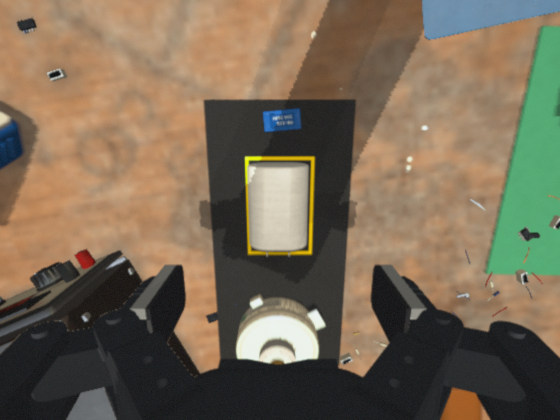

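The capacitor (245–313, 160–253) sits squarely inside the yellow outline, and the blue relay is untouched at (282,120). Next I go back to the tin with the original wrist heading.

```bash
python3 -m inch '.4 2.2 0 -7 1;.8 4.4 0 -14 1;1.2 6.6 0 -21 1;1.7 8.8 0 -28 1;2.3 11 0 -35 1'
python3 -m inch '.7 2.8 0 -7 1;1.3 5.6 0 -14 1;2 8.4 0 -21 1;2.6 11.2 0 -28 1;3.2 14 0 -35 1'
python3 -m inch '.6 2 0 -7 1;1.1 4 -2 -14 1;1.1 4 -5 -19 1;1.1 4 -8 -19 1;1.1 4 -8 -19 1'
python3 - <<'E'
from h import *
c=shot("wrist","w7.png");s=read_state();print(s["tool_pos"],s["tool_rot"]);np.save("w7.npy",c,allow_pickle=True)
E
```

```text
time: 16.3
tool_pos: [0.5467, -0.1784, 0.1444]
tool_rot: [[-0.715, 0.699, -0.001], [0.699, 0.715, 0.0], [0.001, -0.0, -1.0]]
contact_force: [0.4, -0.8, 0.4]
gripper_width: 0.998
gripper_force: 0.0
time: 16.72
tool_pos: [0.579, -0.038, 0.1444]
tool_rot: [[-0.186, 0.983, -0.001], [0.983, 0.186, 0.0], [0.0, -0.001, -1.0]]
contact_force: [0.4, -0.1, 0.1]
gripper_width: 0.997
gripper_force: 0.0
time: 17.13
tool_pos: [0.5852, 0.0017, 0.059]
tool_rot: [[0.136, 0.991, -0.012], [0.991, -0.136, -0.001], [-0.003, -0.012, -1.0]]
contact_force: [-1.7, -0.0, 0.1]
gripper_width: 1.0
gripper_force: 0.0
[0.58710602 0.00082069 0.06178825] [[ 0.13742803  0.99048142 -0.00775252]
 [ 0.99050957 -0.13743996 -0.00102499]
 [-0.00208074 -0.00753808 -0.99996942]]
```

View pics/w7.png

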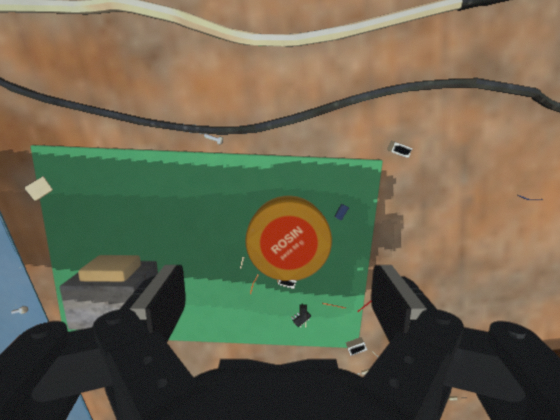

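Tin at (288,240) and transformer at (110,290) stand upright on the green mat. Descending on the tin.

```bash
python3 -m inch '0 0 -2 0 1;0 0 -4 0 1;0 0 -5.5 0 1;0 0 -6 0 1;0 0 -6 0 .5' 35
python3 -m inch '0 0 0 0 0;0 0 0 0 -1;0 0 0 0 -1;0 0 0 0 -1;0 0 0 0 -1'
python3 -m inch '0 0 2 0 -1;0 0 5 0 -1;0 0 9 0 -1;-.3 3 11 0 -1;-.6 6.6 11 0 -1'
```

```text
time: 17.6
tool_pos: [0.5904, 0.0, 0.0052]
tool_rot: [[0.139, 0.99, -0.0], [0.99, -0.139, -0.0], [-0.0, -0.0, -1.0]]
contact_force: [-0.3, -0.8, 0.1]
gripper_width: 0.884
gripper_force: 0.0
time: 18.02
tool_pos: [0.5919, 0.0003, 0.0069]
tool_rot: [[0.138, 0.99, 0.003], [0.99, -0.138, 0.0], [0.001, 0.003, -1.0]]
contact_force: [-0.3, 0.6, 6.3]
gripper_width: 0.597
gripper_force: 36.2
time: 18.43
tool_pos: [0.589, 0.0628, 0.1215]
tool_rot: [[0.146, 0.989, 0.012], [0.989, -0.146, 0.0], [0.002, 0.012, -1.0]]
contact_force: [1.0, 0.5, 0.1]
gripper_width: 0.601
gripper_force: 37.0
```

```bash
python3 -m inch '-.3 3.8 0 0 -1;-.6 7.6 0 0 -1;-.9 11.4 0 0 -1;-1.2 15.2 0 0 -1;-1.5 19 0 0 -1'
python3 -m inch '-.3 3.6 0 0 -1;-.6 7.2 0 0 -1;-.7 10 0 0 -1;-.7 10 -3 0 -1;-.7 10 -6.5 0 -1' 
python3 -m inch '0 0 -2 0 -1;0 0 -3 0 -1;0 0 -3.8 0 -1;0 0 -3.8 0 -1;0 0 -3.8 0 -1'
```

```text
time: 18.85
tool_pos: [0.5691, 0.2585, 0.1157]
tool_rot: [[0.138, 0.99, 0.001], [0.99, -0.138, 0.001], [0.001, 0.001, -1.0]]
contact_force: [0.2, -0.5, -0.8]
gripper_width: 0.601
gripper_force: 37.0
time: 19.27
tool_pos: [0.564, 0.362, 0.0526]
tool_rot: [[0.133, 0.991, 0.007], [0.991, -0.133, 0.006], [0.007, 0.006, -1.0]]
contact_force: [-0.1, -0.6, -1.1]
gripper_width: 0.603
gripper_force: 37.0
time: 19.68
tool_pos: [0.5633, 0.3568, 0.013]
tool_rot: [[0.138, 0.99, 0.002], [0.99, -0.138, 0.001], [0.001, 0.002, -1.0]]
contact_force: [0.9, 0.8, -1.1]
gripper_width: 0.598
gripper_force: 37.0
```

```bash
python3 -m inch '0 0 -.4 0 -1;0 0 -.6 0 -1;0 0 -.7 0 -1;0 0 -.7 0 -1;0 0 -.7 0 -1'
python3 -m inch '0 0 0 0 -.2;0 0 0 0 .2;0 0 0 0 .5;0 0 0 0 .6;0 0 0 0 .6'
python3 -m inch '0 0 1.5 0 .6;0 0 5 0 .8;0 0 9 0 1;-.7 -3 12 0 1;-1.5 -6.6 12 0 1'
python3 -m inch '-.9 -3.9 0 0 1;-1.8 -7.8 0 0 1;-2.7 -11.7 0 0 1;-3.6 -15.6 0 0 1;-4.5 -19.5 0 0 1'
python3 -m inch '-.9 -3.8 0 0 1;-1.8 -7.6 0 0 1;-2.8 -11.5 0 0 1;-2.8 -11.5 -3 0 1;-2.8 -11.5 -6 0 1'
python3 -m inch '0 0 -1 0 1;0 0 -1 0 1'
python3 - <<'E'
from h import *
c=shot("wrist","w8.png");s=read_state();print(s["tool_pos"]);np.save("w8.npy",c,allow_pickle=True)
E
```

```text
time: 20.1
tool_pos: [0.5634, 0.3571, 0.0069]
tool_rot: [[0.138, 0.99, 0.002], [0.99, -0.138, 0.002], [0.002, 0.002, -1.0]]
contact_force: [-1.7, -1.1, 5.7]
gripper_width: 0.601
gripper_force: 37.6
time: 20.52
tool_pos: [0.5625, 0.3567, 0.005]
tool_rot: [[0.138, 0.99, 0.001], [0.99, -0.138, 0.0], [0.0, 0.0, -1.0]]
contact_force: [0.4, 0.2, 0.4]
gripper_width: 0.798
gripper_force: 0.0
time: 20.93
tool_pos: [0.5517, 0.2957, 0.1325]
tool_rot: [[0.132, 0.991, 0.012], [0.991, -0.132, 0.009], [0.011, 0.011, -1.0]]
contact_force: [1.9, -1.7, 0.2]
gripper_width: 1.005
gripper_force: 0.0
time: 21.35
tool_pos: [0.5019, 0.0937, 0.1258]
tool_rot: [[0.138, 0.99, 0.001], [0.99, -0.138, 0.001], [0.001, 0.001, -1.0]]
contact_force: [1.2, -1.0, 0.0]
gripper_width: 1.0
gripper_force: 0.0
time: 21.77
tool_pos: [0.4762, -0.0223, 0.0669]
tool_rot: [[0.144, 0.99, 0.007], [0.99, -0.144, 0.001], [0.002, 0.007, -1.0]]
contact_force: [-0.6, 1.5, 0.2]
gripper_width: 1.006
gripper_force: 0.0
time: 21.93
tool_pos: [0.4724, -0.0195, 0.0533]
tool_rot: [[0.138, 0.99, -0.005], [0.99, -0.138, -0.001], [-0.001, -0.004, -1.0]]
contact_force: [0.1, 0.1, 1.1]
gripper_width: 0.998
gripper_force: 0.0
[ 0.47391151 -0.0193927   0.0546838 ]
```

View pics/w8.png

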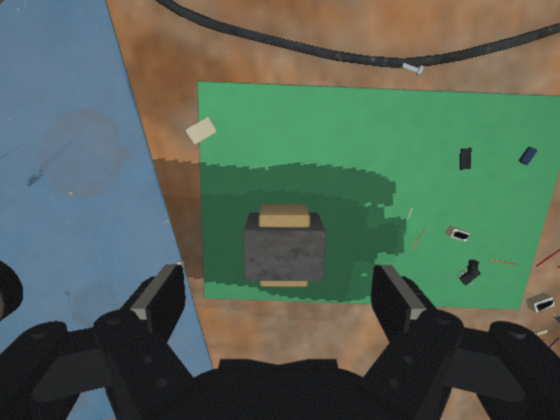

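Transformer at (284,247) upright between the fingers. Descending, gripping and lifting.

```bash
python3 -m inch '0 0 -2 0 1;0 0 -3.7 0 1;0 0 -4.8 0 1;0 0 -4.8 0 .5;0 0 -4.8 0 0' 40
python3 -m inch '0 0 0 0 -1;0 0 0 0 -1;0 0 0 0 -1;0 0 0 0 -1;0 0 0 0 -1'
python3 -m inch '0 0 2 0 -1;0 0 5 0 -1;0 0 9 0 -1;.6 2.4 11 0 -1;1.4 5.6 11 0 -1'
```

```text
time: 22.4
tool_pos: [0.475, -0.0192, 0.0074]
tool_rot: [[0.138, 0.99, 0.001], [0.99, -0.138, 0.0], [0.0, 0.001, -1.0]]
contact_force: [-0.0, -0.6, -0.7]
gripper_width: 0.747
gripper_force: 0.0
time: 22.82
tool_pos: [0.4757, -0.0194, 0.0081]
tool_rot: [[0.138, 0.99, 0.003], [0.99, -0.138, 0.001], [0.001, 0.003, -1.0]]
contact_force: [-0.8, -0.2, 7.5]
gripper_width: 0.509
gripper_force: 41.8
time: 23.23
tool_pos: [0.4913, 0.0341, 0.1216]
tool_rot: [[0.145, 0.989, 0.009], [0.989, -0.145, 0.002], [0.003, 0.009, -1.0]]
contact_force: [2.1, 0.0, -2.5]
gripper_width: 0.506
gripper_force: 42.4
```

```bash
python3 -m inch '1 3.8 0 0 -1;2 7.6 0 0 -1;3 11.4 0 0 -1;4 15.2 0 0 -1;5.1 19 0 0 -1'
python3 -m inch '.4 1.5 -1 0 -1;.4 1.5 -4 0 -1;.4 1.5 -7 0 -1;.4 1.5 -9.5 0 -1;.4 1.5 -9.5 0 -1' 
python3 -m inch '0 0 -.8 0 -1;0 0 -1.3 0 -1;0 0 -1.4 0 -1;0 0 -1.4 0 -1;0 0 -1.4 0 -1'
```

```text
time: 23.65
tool_pos: [0.5386, 0.2283, 0.1166]
tool_rot: [[0.138, 0.99, -0.001], [0.99, -0.138, -0.0], [-0.0, -0.001, -1.0]]
contact_force: [0.6, -0.4, -1.6]
gripper_width: 0.508
gripper_force: 42.4
time: 24.07
tool_pos: [0.5383, 0.2399, 0.0165]
tool_rot: [[0.137, 0.99, -0.01], [0.99, -0.137, -0.005], [-0.007, -0.009, -1.0]]
contact_force: [-0.8, -0.6, -3.3]
gripper_width: 0.508
gripper_force: 42.2
time: 24.48
tool_pos: [0.5442, 0.2419, 0.0089]
tool_rot: [[0.138, 0.99, 0.002], [0.99, -0.138, 0.001], [0.001, 0.002, -1.0]]
contact_force: [-0.0, -1.1, -2.6]
gripper_width: 0.509
gripper_force: 42.4
```

```bash
python3 -m inch '0 0 -.1 0 -1;0 0 -.1 0 -1;0 0 -.1 0 -.2;0 0 -.1 0 .2;0 0 -.1 0 .5'
python3 -m inch '0 0 0 0 .5;0 0 0 0 .5;0 0 1.5 0 .5;0 0 5 0 .5;0 0 9 0 .8'
python3 -m inch '-1 -3 3 0 1;-2 -7 6 0 1;-3 -11 9 0 1;-3 -13 10 0 1;-3 -13 10 0 1'
python3 - <<'E'
from h import *
c=shot("wrist","w9.png")
t=shot("top");np.save("t9.npy",t,allow_pickle=True)
a=cv2.resize(t["img"][180:280,115:235],None,fx=3.3,fy=3.3);b=cv2.resize(t["img"][180:280,340:430],None,fx=3.3,fy=3.3)
cv2.imwrite("pics/t9.png",np.hstack([a,b])[:,:,::-1])
E
sed 's/top0.npy/t9.npy/' m.py > m9.py; python3 m9.py
```

```text
time: 24.9
tool_pos: [0.5437, 0.2417, 0.007]
tool_rot: [[0.138, 0.99, 0.001], [0.99, -0.138, 0.0], [0.0, 0.001, -1.0]]
contact_force: [-0.4, 0.1, -0.2]
gripper_width: 0.722
gripper_force: 0.0
time: 25.32
tool_pos: [0.5412, 0.2406, 0.0954]
tool_rot: [[0.138, 0.99, -0.005], [0.99, -0.138, -0.003], [-0.004, -0.004, -1.0]]
contact_force: [0.7, 0.3, 0.5]
gripper_width: 0.871
gripper_force: 0.0
time: 25.73
tool_pos: [0.5153, 0.1031, 0.2013]
tool_rot: [[0.149, 0.989, 0.007], [0.989, -0.149, -0.0], [0.001, 0.007, -1.0]]
contact_force: [1.1, -0.3, 0.2]
gripper_width: 0.999
gripper_force: 0.0
green 97 [ 0.5334 -0.0093] [0.139  0.2186] 79.85
outline 49 [ 0.5292 -0.2894] [0.0616 0.0951] 80.91
black 125 [ 0.5708 -0.2999] [0.1415 0.2743] 81.97
blue 7 [ 0.4536 -0.2752] [0.0298 0.016 ] 89.1
tray 102 [0.5489 0.2996] [0.2373 0.169 ] 82.06
tin 48 [0.5616 0.3567] [0.0483 0.0477] 0.44
cap 1 [0.5759 0.3194] [0. 0.] 0.0
```

View pics/t9.png

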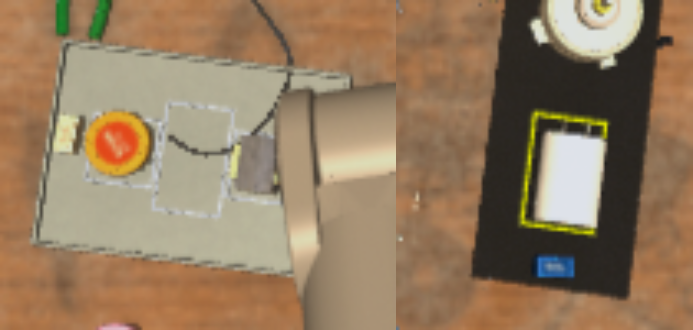

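The tin and transformer are back in their stalls, with the tin about 2 mm from its start. The capacitor is inside the outline and the relays have not moved. Handing in.

```bash
python3 -c "
from workcell import ctrl
print(ctrl.job_done())"
```

```text
the job is handed in; nothing more can be done
None
```

I handed the job in after about 26 s of robot time. The capacitor lies in the yellow outline, the tin and transformer are back in their stalls upright, and the relays are where they were; I have not seen the judge's result.

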